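Hand a bin over at the port and hold the shutter lever

TASK

Slide the small-parts bin along the bench, without lifting it, from the scan place until it stands inside the closed tape outline in front of the port shutter. Then flip the lever unit's safety catch up out of the lever's way, and only then pull the lever all the way towards the robot side and keep holding it there, so that the shutter stays lowered: finish with the gripper still holding the lever. Leave everything else on the bench where it is and the two rings in the bin.

Things in the scene. Friction and masses are not known exactly. Their poses are not given: they have to be found in the camera images.
- bin: loose grey plastic small-parts bin, outside 150 (its x) x 110 (its y) x 60 mm high, walls 4 mm, 0.3 to 0.55 kg, open on top. Origin: centre of its underside; x along its long side, z up. It stands on the bench to the left or the right of the port place, turned up to 0.6 rad from it. Turned half round it is the same and also right
- bin_bar (a point): middle of the bin's rigid carrying bar, 53 mm above the bench: a bar 14 mm wide and 18 mm high that spans the open bin lengthwise (its x) over the middle, from end wall to end wall, its top 62 mm above the bench; below it the bin is open, with the rings on its 4 mm floor, and 44 mm are free on each side of it
- ring0: loose steel ring lying in the bin, 48 mm across, 12 mm thick. Origin: centre of its underside
- ring1: a second, equal steel ring lying in the bin
- scan_place: four grey tape corners flat on the bench where the bin starts, 180 x 140 mm inside. Fixed. Origin: its centre on the bench
- port_place: the place the bin must go to: a closed grey tape rectangle flat on the bench, inside 180 (its x) x 140 (its y) mm, in the middle of the bench. Fixed. Origin: centre of the rectangle on the bench; x points away from the robot to the shutter
- shutter_foot (a point): foot of the port's shutter, on the bench 140 mm beyond the centre of the port place along its x: a clear pane with an aluminium top rail, 196 mm wide (y) and 110 mm high, between two 30 mm aluminium posts 110 mm high at 115 mm to either side. It sinks into the bench as the lever is pulled
- lever_unit: grey steel housing, 170 (x) x 220 (y) x 50 mm high, fixed to the bench on the other side of the port place from the bin, carrying the lever and its safety catch. Origin: centre of its underside; its x points roughly away from the robot, y to the left, z up. All positions below are in this frame
- lever_grip (a point): middle of the lever's black cross grip: a round bar 20 mm thick and 88 mm long lying along the unit's y, on top of a 16 mm steel stem 130 mm long. At rest the stem leans 0.3 rad away from the robot (to +x) and the grip is at x 38, y 0, z 179 mm; pulled fully it leans 0.45 rad to -x and the grip is at x -57, y 0, z 172 mm
- lever_hinge (a point): the lever's pivot, at x 0, y 0, z 55 mm; its axis is the unit's y
- lever (a joint): lever angle in rad: 0 at rest (leaning away), 0.75 at its stop, pulled towards the robot (-x). A spring brings it back: about 2 N at the grip at the start and 6 N at the stop. With the catch on it has only slight play before the stem meets the catch's bar: never pull it against the bar
- catch_tab (a point): point on the middle plane of the catch's thumb tab, 45 mm from the hinge and 10 mm from the tab's free end. The tab is a steel plate 26 mm wide (along the unit's x), 8 mm thick and 55 mm long, rising from the hinge; with the catch on it leans 0.4 rad from upright towards the lever (-y). Pushing it to +y, away from the lever, flips the catch
- catch_hinge (a point): the catch's hinge, at x -5, y 80, z 90 mm; its axis is the unit's x
- catch (a joint): catch angle in rad: 0 is on: its bar (12 x 12 mm, 100 mm long) lies level from the hinge to -y across the robot side of the stem. It grows as the bar swings up and the tab goes over to +y: at 1.57 the bar stands upright beside the lever; stop at 1.65. Stiff (about 2 N at the tab): it stays where left. Starts at 0 to 0.1
- tape_roll: bystander: brown ring of tape, 90 mm across, 48 mm high, lying on the robot side of the bench
- knife: bystander: grey utility knife, 150 x 24 x 20 mm, lying on the robot side of the bench
- scanner: bystander: black hand scanner, about 195 x 65 x 40 mm, at the left
- marker_cup: bystander: black empty cup, 72 mm across, 90 mm high, at the far side left
- label_roll: bystander: white label roll, 80 mm across, 50 mm high, on the robot side, right
- stapler: bystander: black stapler, 140 x 36 x 45 mm, at the far side right
Mind the look-alikes: they are no part of the job. What is shaped like the bin but green or red is not meant.

How it is judged:
By the outcome, as a careful person would: the job done as asked, in the order asked, and still so for the second after the job is handed in, while the arm keeps its last pose, push and grip.
It also fails if it takes over 72 s, if anything falls off the work surface, if the arm or the gripper's body presses on something with over 40 N, if the wrist force passes 120 N, or if a joint passes its speed limit or range.

ROBOT

A 7-joint arm with a two-finger parallel gripper is mounted at the origin on the work surface. World frame = base frame: x ahead of the robot, y to its left, z up, the work surface at z = 0. Lengths are in m, angles in rad, forces in N, time in s.
With the tool pointing down it reaches from about 0.425 to 0.925 m from the base axis. Payload 6.8 kg.
Tool frame: the origin (TCP) lies on the centre line of the jaws, within the pads' length; the fingertips stand ahead of it and the grasp point (between the pads) lies 11 mm behind it (r.tcp_to_tips is the z of the fingertips in the tool frame, in m); z points along the fingers, y is the line along which they close (so a half turn about z gives the same grasp; the last joint's range is limited). The gripper opens to 85 mm and grips with 20 to 120 N. Pads are 22 mm wide; open, the fingers measure 114 mm over their backs; the gripper's body (76 mm by 85 mm) begins 54 mm behind the grasp point. The pads swing forward as they close: fully open they stand 13 mm farther back than shut.
Start: joints at [-0.108, 0.477, 0.022, 1.555, -0.011, 1.109, -0.083], TCP at [0.675, 0, 0.239] pointing down, gripper open.
Joint ranges: [-2.96, 2.96], [-0.34, 2.1], [-1.41, 1.46], [0.24, 2.44], [-1.37, 4.51], [0.17, 1.92], [-2.96, 2.96]. Speed limits (rad/s): [2.39, 2.39, 3.14, 3.14, 3.14, 3.14, 3.14].

INTERFACE

Orientations are given as a rotation vector (axis times angle).
In Python, from bench import r, optics gives the robot as it stands.
- The arm moves only by the shell command python3 -m creep 'ROWS' [FORCE]. ROWS is a JSON object whose one key "rows" holds a list of rows, each a list of 7 numbers: the shift along the tool's x, y, z in units of 25 mm (1.0 is 25 mm), then the turn, a rotation vector about the tool's x, y, z in units of 8 degrees (1.0 is 8 degrees), then the finger opening in mm, from 0 to 85.4. A call has 1 to 10 rows; each row is the pose to reach, as a shift and turn from the pose commanded when the call began, along the tool's axes at that moment; what a row does not reach only later rows make up. A row lasts 1/8 s, in which the tool goes at most 62.5 mm and 10.7 degrees, less where a joint would pass 70% of its speed; a pose out of reach is approached as far as the arm can. A call with a gripper value outside its range is refused whole. The fingers move at their own pace and stop on an object; FORCE is the grip in N (left out, the last holds). Time passes only in rows, so rows that repeat a pose let the fingers close. It gives the time, the measured TCP pose, the force, the opening and the grip force at its end, in the units of the state.
- r.get_obs(): the state, without advancing time (a new reading comes with each control period).
- optics.grab_frame(name): name is "scene" or "side" or "wrist"; returns a dict with "color" (420x560x3 uint8, blue, green, red), "K" (3x3 intrinsics, pixels), "R" (3x3) and "t" (3): a world point X has camera coordinates R X + t. Camera axes: x right, y down, z forward; pixel columns grow to the right and rows downward; lengths in m; the calibration is good to about 2 mm. A picture is of the moment at which its call begins. There is no depth.
- r.hand_in(): hands the job in; it is judged then, once.
The state is a dict: "clock": time; "joints": joint angles; "qvel": joint speeds; "tau": joint torques, N m; "tcp_pos": TCP position; "orientation": TCP orientation; "contact_force": force on the tool from outside, world axes, zero at the start; "moment": the same for the moment, N m; "grip_width": finger opening in m; "gripper_force": force on a finger pad.
Only numpy, scipy, OpenCV 4.12 (cv2) and the standard library are available. Lean on these libraries where they do the work, as an engineer would, in place of code of your own. Each camera call takes 0.05 s, during which the arm holds its last target. There are 200 camera calls.

## Working session

There is one attempt and no reset: what is moved stays moved. The work goes in short steps, Python scripts to look and compute and a shell command to move; the robot and the scene stay as the last step left them, time stands still between calls to the robot, and variables do not carry over. Pictures are saved under pics/ and viewed, at most 14 in all, crops included, and the job is handed in when it is done.

```bash
ls; mkdir -p pics
python3 - <<'E'
from bench import r, optics
import cv2,numpy as np
o=r.get_obs(); print(o['clock'],o['tcp_pos'],o['orientation'],r.tcp_to_tips,o['contact_force'])
for n in ['scene','side']:
    f=optics.grab_frame(n); cv2.imwrite(f'pics/{n}0.png',f['color']); np.savez(f'pics/{n}0.npz',**{k:np.array(f[k]) for k in('K','R','t')})
    print(n,f['K'],f['R'],f['t'],-f['R'].T@f['t'])
E
```

```text
pics
0.0 [6.74412035e-01 1.50164441e-05 2.38302265e-01] [-2.22049624e+00 -2.22064365e+00  2.20071685e-03] 0.008 [0.08486558 0.2960048  0.53091359]
scene [[496.8395255    0.         282.6024495 ]
 [  0.         496.8395255  207.92928593]
 [  0.           0.           1.        ]] [[-0.14514348  0.98937982 -0.00780654]
 [ 0.82610836  0.11684165 -0.55126491]
 [-0.54449825 -0.08646156 -0.83429375]] [-0.00681128 -0.35035549  1.99564371] [1.37506749 0.22022152 1.47176121]
side [[471.66609447   0.         283.11965979]
 [  0.         471.66609447 205.34272435]
 [  0.           0.           1.        ]] [[ 0.9575396  -0.28801846 -0.01277825]
 [-0.21003077 -0.66652931 -0.71528019]
 [ 0.19749682  0.68759294 -0.69872095]] [-0.4703146   0.28198919  1.30235903] [ 0.25235949 -0.8429981   1.10567702]
```

View pics/scene0.png

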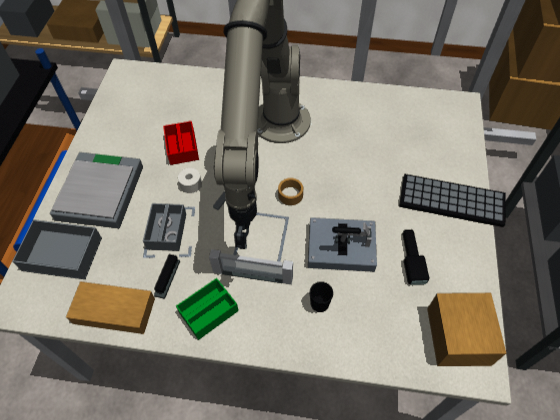

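View pics/side0.png

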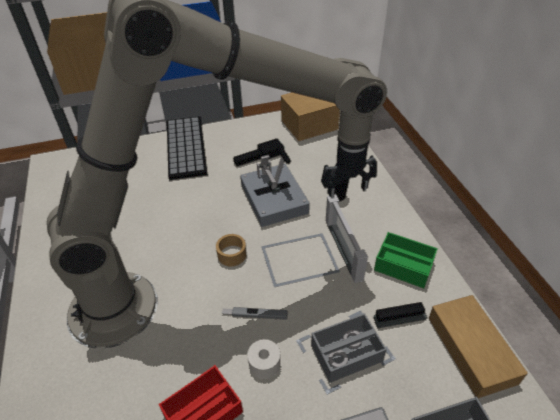

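Bin candidates in the scene picture are grey with bar and rings at (165,228), red bin (181,142), green bin (207,308), and a larger grey tray without a bar at (58,248). The description fits (165,228), at the robot's right. The lever unit is at (342,243), at the left. The port outline is near (262,237), with the shutter at (255,267). One close crop sheet next, to check the choice and read corners.

```bash
cat > h.py <<'E'
import numpy as np,cv2
from bench import r,optics
from scipy.spatial.transform import Rotation as Rn
def cam(n): return dict(np.load(f'pics/{n}.npz'))
def ray(c,u,v):
    d=c['R'].T@np.linalg.inv(c['K'])@np.array([u,v,1.]); return -c['R'].T@c['t'],d/np.linalg.norm(d)
def onz(c,u,v,z):
    o,d=ray(c,u,v); return o+d*(z-o[2])/d[2]
def tri(a,pa,b,pb):
    P=[c['K']@np.c_[c['R'],c['t']] for c in (a,b)]
    X=cv2.triangulatePoints(P[0],P[1],np.array(pa,float).reshape(2,1),np.array(pb,float).reshape(2,1)).ravel(); return X[:3]/X[3]
def proj(c,X):
    p=c['K']@(c['R']@np.array(X)+c['t']); return p[:2]/p[2]
def tool(dw): # world vector -> tool axes, units of 25 mm
    return Rn.from_rotvec(r.get_obs()['orientation']).inv().apply(dw)/.025
def save(n,name):
    f=optics.grab_frame(n); cv2.imwrite(f'pics/{name}.png',f['color']); np.savez(f'pics/{name}.npz',**{k:np.array(f[k]) for k in('K','R','t')}); return f['color']
def crop(img,u,v,w,h,s):
    c=cv2.resize(img[v:v+h,u:u+w],None,fx=s,fy=s,interpolation=cv2.INTER_CUBIC)
    for k in range(0,w,10): cv2.putText(c,str(u+k),(k*s,8),0,.3,(0,0,255),1); cv2.line(c,(k*s,10),(k*s,14),(0,0,255),1)
    for k in range(10,h,10): cv2.putText(c,str(v+k),(0,k*s+3),0,.3,(0,0,255),1); cv2.line(c,(20,k*s),(24,k*s),(0,0,255),1)
    return c
E
python3 - <<'E'
from h import *
A=cv2.imread('pics/scene0.png');B=cv2.imread('pics/side0.png')
t=np.hstack([crop(A,135,195,80,60,5),crop(B,308,305,80,60,5)])
b=np.hstack([crop(A,300,210,80,60,5),crop(B,235,145,80,60,5)])
t=np.vstack([t,b]);cv2.imwrite('pics/c1.png',t)
E
```

```text
(no output)
```

View pics/c1.png

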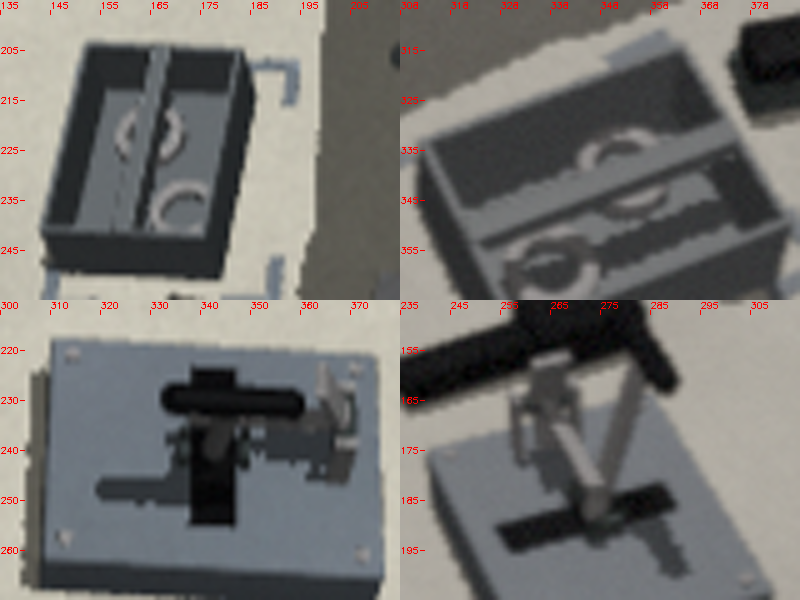

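Run:
```python
from h import *
np.set_printoptions(precision=4,suppress=True)
s=cam('scene0');d=cam('side0')
for n,P,z in [('binS',[(152.2,204),(183.3,205),(143.6,241),(180,243)],.06),('binD',[(313,332.5),(362.5,312),(385.5,350)],.06),('bar',[(166.6,204),(160,241)],.062),
  ('barD',[(323,352.5),(376,332)],.062),('hous',[(310.5,217.5),(376,221),(308.3,262.3),(376.5,265.5)],.05),('gripS',[(334,230),(359,231)],.179)]:
    Q=[onz(s if n[-1]!='D' else d,u,v,z) for u,v in P]; print(n); print(np.array(Q)[:,:2], [round(np.linalg.norm(Q[0]-q),3) for q in Q[1:]])
A=cv2.imread('pics/scene0.png');B=cv2.imread('pics/side0.png')
# bird view sheet of port: crops
cv2.imwrite('pics/c2.png',np.vstack([np.hstack([crop(B,255,230,100,60,4)]),np.hstack([crop(A,235,205,80,60,5)])]))
```

```text
binS
[[ 0.5004 -0.3716]
 [ 0.4894 -0.2647]
 [ 0.6456 -0.3574]
 [ 0.6361 -0.2374]] [np.float64(0.108), np.float64(0.146), np.float64(0.191)]
binD
[[ 0.4885 -0.2692]
 [ 0.6295 -0.251 ]
 [ 0.6395 -0.3653]] [np.float64(0.142), np.float64(0.179)]
bar
[[ 0.4947 -0.3218]
 [ 0.6391 -0.3035]] [np.float64(0.146)]
barD
[[ 0.4931 -0.3282]
 [ 0.6375 -0.315 ]] [np.float64(0.145)]
hous
[[0.4724 0.172 ]
 [0.4553 0.3918]
 [0.6418 0.1845]
 [0.6225 0.4005]] [np.float64(0.22), np.float64(0.17), np.float64(0.273)]
gripS
[[0.5888 0.2519]
 [0.5817 0.327 ]] [np.float64(0.075)]
```

View pics/c2.png

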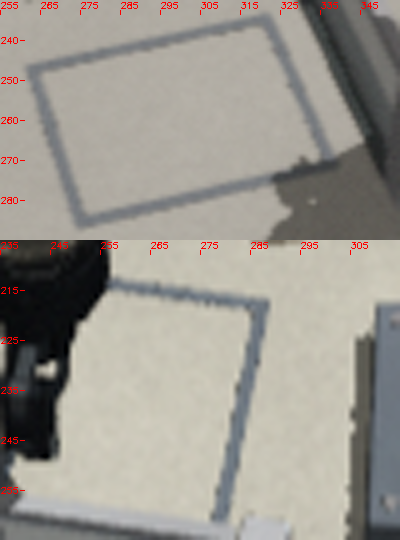

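Run:
```python
from h import *
np.set_printoptions(precision=4,suppress=True)
s=cam('scene0');d=cam('side0')
Q=np.array([onz(d,u,v,0)[:2] for u,v in [(263,247.5),(321,234.8),(336.8,269.8),(275.3,284.5)]]);print(Q)
print('c',Q.mean(0),'yawx',[np.arctan2(*(b-a)[::-1]) for a,b in((Q[0],Q[1]),(Q[3],Q[2]))],'yawy',[np.arctan2(-(b-a)[0],(b-a)[1]) for a,b in((Q[3],Q[0]),(Q[2],Q[1]))],np.linalg.norm(Q[1]-Q[0]),np.linalg.norm(Q[3]-Q[0]))
print('scene side left corner',[onz(s,u,v,0)[:2] for u,v in [(287,218),(279.5,257.5)]])
```

```text
[[ 0.4524  0.086 ]
 [ 0.6404  0.0821]
 [ 0.6373 -0.0618]
 [ 0.4501 -0.0589]]
c [0.545  0.0118] yawx [np.float64(-0.020605651981431976), np.float64(-0.01593851021230796)] yawy [np.float64(-0.01601349867520836), np.float64(-0.02203386733649614)] 0.1880810502748055 0.14484799090395764
scene side left corner [array([0.4542, 0.0891]), array([0.6118, 0.0862])]
```

The crops confirm it: a grey bin with bar and two rings, centred near (0.566, -0.315) with yaw about 0.11. The port is at (0.546, 0.013) with yaw -0.018. The lever unit is at (0.548, 0.287) with yaw 0.08, and the grip measures (0.585, 0.290) against an expected (0.586, 0.290). I'll move above the bin with the fingers turned across the bar.

```bash
python3 -m creep '{"rows":[[-0.6,-0.2,0,0,0,0.7,36],[-1.8,-0.6,0,0,0,1.7,36],[-3.3,-1.1,0,0,0,2.9,36],[-5,-1.7,0,0,0,4.1,36],[-6.8,-2.3,0,0,0,5.3,36],[-8.6,-2.9,0,0,0,6.5,36],[-10.2,-3.5,0,0,0,7.7,36],[-11.5,-4,0,0,0,8.9,36],[-12.3,-4.2,0,0,0,10,36],[-12.6,-4.3,0,0,0,10.5,36]]}' 40
python3 - <<'E'
from h import *
np.set_printoptions(precision=4,suppress=True)
o=r.get_obs();print(o['clock'],o['tcp_pos'],o['joints'],r.tcp_to_tips)
R=Rn.from_rotvec(o['orientation']).as_matrix();print(R)
s=cam('scene0');d=cam('side0')
print('label',onz(s,189,180,.05)[:2],onz(d,264,352,.05)[:2],'knife',onz(d,222,311,.02)[:2],onz(d,288,313,.02)[:2])
w=save('wrist','w1'); c=save('scene','s1')
W=cam('w1'); print('barmid expected wrist px',proj(W,[.566,-.315,.062]))
cv2.imwrite('pics/c3.png',w)
E
```

```text
clock: 1.35
tcp_pos: [0.5664, -0.3168, 0.2389]
orientation: [3.137, 0.155, -0.002]
contact_force: [0.2, 1.4, -0.3]
grip_width: 0.0362
gripper_force: 0.0
1.35 [ 0.5664 -0.3168  0.2389] [ 0.1137  0.4568  0.4166  1.6438 -0.2022  1.0847 -0.8844] 0.008
[[ 0.9951  0.0988 -0.0011]
 [ 0.0988 -0.9951 -0.0005]
 [-0.0011  0.0004 -1.    ]]
label [ 0.3757 -0.2752] [ 0.3594 -0.2788] knife [ 0.2858 -0.114 ] [ 0.4532 -0.1724]
barmid expected wrist px [281.0399 186.016 ]
```

View pics/c3.png

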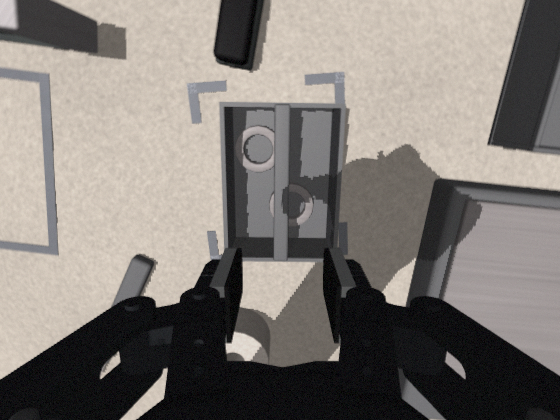

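Run:
```python
from h import *
np.set_printoptions(precision=4,suppress=True)
W=cam('w1')
for n,P,z in[('bar',[(282,104),(280.8,260)],.062),('rim',[(222,104),(344,106),(221,261),(340,262)],.06),('port tape right edge',[(45,74),(54,249)],0),('knife end',[(152,258)],.02)]:
    Q=np.array([onz(W,u,v,z)[:2] for u,v in P]);print(n,Q.tolist(),Q.mean(0), np.arctan2(*(Q[0]-Q[-1])[::-1]),np.linalg.norm(Q[0]-Q[-1]))
o=r.get_obs();b=np.array([onz(W,282,104,.062),onz(W,280.8,260,.062)]).mean(0)
print(tool([*(b-o['tcp_pos'])[:2],0.042-o['tcp_pos'][2]]))
```

```text
bar [[0.6380433040171608, -0.30883675004692385], [0.49246075150532687, -0.32190453935566665]] [ 0.5653 -0.3154] 0.08952213756900111 0.14616787168621762
rim [[0.6329799529797876, -0.25703391243477686], [0.6416617942013934, -0.36258963949817885], [0.4847244871457267, -0.2635719221073933], [0.4951174771649791, -0.380155484193726]] [ 0.5636 -0.3158] 0.7289761001890255 0.18483772253028527
port tape right edge [[0.6442183135368676, -0.06736548435975809], [0.4521108321571666, -0.061186352293943314]] [ 0.5482 -0.0643] -0.0321538880026771 0.19220683149966072
knife end [[0.46166817700038887, -0.18155392409619542]] [ 0.4617 -0.1816] 0.0 0.0
[-0.0409 -0.0366  7.874 ]
```

Bar middle is at (0.5653, -0.3154), with yaw and length as expected. Descending about 197 mm, then gripping.

```bash
python3 -m creep '{"rows":[[0,0,0.8,0,0,0,36],[0,0,2,0,0,0,36],[0,0,3.3,0,0,0,36],[0,0,4.6,0,0,0,36],[0,0,5.8,0,0,0,36],[0,0,6.7,0,0,0,36],[0,0,7.2,0,0,0,36],[0,0,7.6,0,0,0,36],[0,0,7.85,0,0,0,36],[0,0,7.85,0,0,0,36]]}' 40
python3 -m creep '{"rows":[[0,0,0,0,0,0,10],[0,0,0,0,0,0,10],[0,0,0,0,0,0,10],[0,0,0,0,0,0,10],[0,0,0,0,0,0,10],[0,0,0,0,0,0,10]]}' 40
```

```text
clock: 2.7
tcp_pos: [0.5676, -0.315, 0.0431]
orientation: [-3.137, -0.165, -0.0]
contact_force: [-0.3, 0.8, 1.0]
grip_width: 0.0358
gripper_force: 0.0
clock: 3.45
tcp_pos: [0.568, -0.3152, 0.0438]
orientation: [3.137, 0.165, 0.002]
contact_force: [-1.4, 0.3, 6.9]
grip_width: 0.0134
gripper_force: 41.0
```

```bash
python3 -m creep '{"rows":[[0.02,-0.2,0,0,0,0,10],[0.06,-0.6,0,0,0,0.05,10],[0.12,-1.2,0,0,0,0.1,10],[0.2,-1.9,0,0,0,0.15,10],[0.27,-2.6,0,0,0,0.2,10],[0.35,-3.3,0,0,0,0.25,10],[0.42,-4,0,0,0,0.3,10],[0.5,-4.7,0,0,0,0.35,10],[0.57,-5.4,0,0,0,0.4,10],[0.63,-6,0,0,0,0.45,10]]}' 40
python3 - <<'E'
from h import *
print(tool(np.array([.549,.012,.0435])-r.get_obs()['tcp_pos']))
E
```

```text
clock: 4.7
tcp_pos: [0.568, -0.1645, 0.0438]
orientation: [3.139, 0.064, 0.003]
contact_force: [-0.0, -4.7, 6.0]
grip_width: 0.0133
gripper_force: 41.1
[-4.69233986e-01 -7.08402636e+00 -1.97978937e-03]
```

```bash
python3 -m creep '{"rows":[[0,-0.7,0,0,0,0.05,10],[-0.02,-1.4,0,0,0,0.1,10],[-0.05,-2.2,0,0,0,0.15,10],[-0.1,-3,0,0,0,0.2,10],[-0.15,-3.8,0,0,0,0.25,10],[-0.22,-4.6,0,0,0,0.3,10],[-0.3,-5.4,0,0,0,0.35,10],[-0.38,-6.1,0,0,0,0.4,10],[-0.44,-6.7,0,0,0,0.44,10],[-0.47,-7,0,0,0,0.45,10]]}' 40
python3 -m creep '{"rows":[[0,0,0,0,0,0,10],[0,0,0,0,0,0,10]]}' 40
python3 - <<'E'
from h import *
o=r.get_obs();print(o['tcp_pos'],o['joints'])
B=save('side','d2');A=save('scene','s2')
cv2.imwrite('pics/c4.png',np.vstack([crop(B,250,215,120,80,5)[:300*2//1][:400],cv2.copyMakeBorder(crop(A,225,190,150,50,4),0,0,0,0,0)]))
E
```

```text
clock: 5.95
tcp_pos: [0.5489, 0.0102, 0.0438]
orientation: [3.141, -0.033, 0.003]
contact_force: [1.2, -5.6, 6.9]
grip_width: 0.013
gripper_force: 41.3
clock: 6.2
tcp_pos: [0.5488, 0.011, 0.0437]
orientation: [-3.141, 0.032, -0.002]
contact_force: [-0.0, -1.5, 9.3]
grip_width: 0.0135
gripper_force: 41.5
[0.54880321 0.01100666 0.04369426] [-0.42376466  0.56935684  0.37474281  2.02208245 -0.35227449  0.6104888
 -1.40295591]
```

View pics/c4.png

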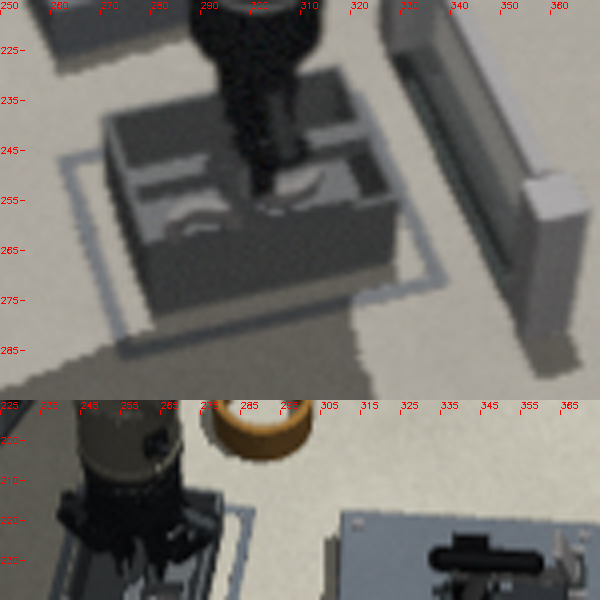

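Run:
```python
from h import *
d=cam('d2')
for p in[(281,278.7),(328.7,267.5)]: print(onz(d,*p,0)[:2])
for p in[(271,237.5),(317,228.5),(329,255)]: print('rim',onz(d,*p,.06)[:2])
print('tape inner',[onz(d,*p,0)[:2] for p in[(265.5,249),(276.5,282.5),(334.5,269)]])
```

```text
[ 0.47151001 -0.04405957]
[ 0.61759551 -0.04679009]
rim [0.47428827 0.06607288]
rim [0.61664056 0.05954173]
rim [ 0.61454714 -0.04801449]
tape inner [array([0.45815822, 0.07784549]), array([ 0.45531471, -0.05314027]), array([ 0.63189577, -0.05707816])]
```

The bin stands inside the outline, with side-view x edges 0.472 and 0.617 and y from -0.045 to 0.064. The tape's inside runs x 0.457 to 0.632 and y -0.055 to 0.080, so margins are at least 10 mm. Next I release and rise.

```bash
python3 -m creep '{"rows":[[0,0,0,0,0,0,36],[0,0,0,0,0,0,36],[0,0,0,0,0,0,36],[0,0,-0.5,0,0,0,36],[0,0,-1.5,0,0,0,36],[0,0,-3,0,0,0,36],[0,0,-4.8,0,0,0,36],[0,0,-6.6,0,0,0,36],[0,0,-7.9,0,0,0,36],[0,0,-8.4,0,0,0,36]]}' 40
python3 - <<'E'
from h import *
u=np.array([.548,.2872]);a=.08;R=np.array([[np.cos(a),-np.sin(a)],[np.sin(a),np.cos(a)]])
t=u+R@np.array([-.006,.036]);print(t,R@np.array([-.006,.036])+u)
o=r.get_obs();print(tool(np.array([*t,.255])-o['tcp_pos']))
E
```

```text
clock: 7.55
tcp_pos: [0.5492, 0.01, 0.2556]
orientation: [-3.14, 0.034, -0.006]
contact_force: [-0.1, 0.1, -0.1]
grip_width: 0.0359
gripper_force: 0.0
[0.53914226 0.32260537] [0.53914226 0.32260537]
[ -0.67031192 -12.4924973    0.03658576]
```

```bash
python3 -m creep '{"rows":[[0,-0.5,0,0,0,-1,0],[-0.1,-1.6,0,0,0,-2.2,0],[-0.15,-3,0,0,0,-3.4,0],[-0.25,-4.5,0,0,0,-4.6,0],[-0.3,-6,0,0,0,-5.9,0],[-0.4,-7.5,0,0,0,-7.2,0],[-0.5,-9,0,0,0,-8.5,0],[-0.55,-10.2,0,0,0,-9.7,0],[-0.6,-11,0,0,0,-10.9,0],[-0.67,-11.3,0,0,0,-12,0]]}' 40
python3 - <<'E'
from h import *
np.set_printoptions(precision=4,suppress=True)
o=r.get_obs();print(o['joints'],r.tcp_to_tips);print(Rn.from_rotvec(o['orientation']).as_matrix())
save('wrist','w3');save('scene','s3');save('side','d3')
a=cv2.imread('pics/w3.png');A=cv2.imread('pics/scene0.png');
m=np.zeros((420,800,3),np.uint8);m[:,:560]=a;b=crop(cv2.imread('pics/d3.png'),235,145,60,60,4);m[:240,560:]=b;c=crop(cv2.imread('pics/s3.png'),325,215,60,45,4);m[240:,560:]=c
cv2.imwrite('pics/c5.png',m)
E
```

```text
clock: 8.8
tcp_pos: [0.5366, 0.2944, 0.2519]
orientation: [-2.117, -2.319, 0.003]
contact_force: [-0.2, -0.6, 0.3]
grip_width: -0.0005
gripper_force: 0.0
[-0.6826  0.3629  0.1031  1.7034 -0.042   1.0793 -0.4753] 0.008
[[-0.0909  0.9959 -0.0018]
 [ 0.9959  0.0909 -0.0006]
 [-0.0004 -0.0019 -1.    ]]
```

View pics/c5.png

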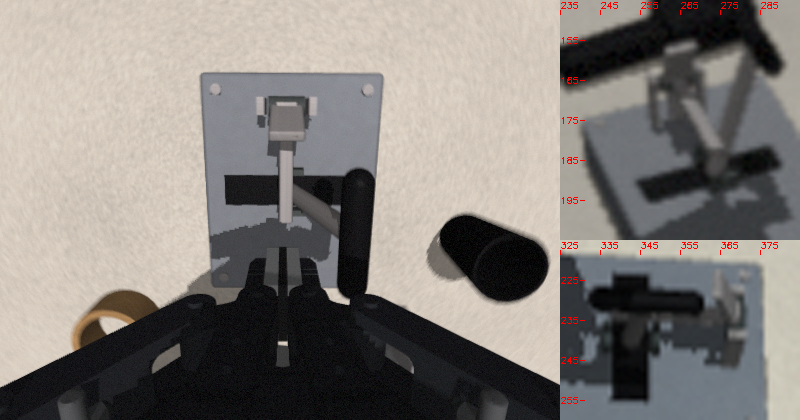

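Wrist view: housing corners at (202,73) and (382,73), catch tab at (287,122) with its free end at row 139, catch bar from (286,140) to (286,222), grip from (358,170) to (353,297), closed fingertips at (283,250). Measuring the tab end.

Run:
```python
from h import *
np.set_printoptions(precision=4,suppress=True)
W=cam('w3');o=r.get_obs()
C=[onz(W,*p,.05)[:2] for p in[(202,73),(382,73),(372,289),(213,289)]];print('housing',np.array(C),np.linalg.norm(C[0]-C[1]))
T=onz(W,287,139,.1395);print('tab end -y edge',T[:2],'width',np.linalg.norm(onz(W,270,139,.1395)-onz(W,304,139,.1395)))
G=[onz(W,*p,.189)[:2] for p in[(358,172),(353,296)]];print('grip',G)
print('bar end',onz(W,286,222,.096)[:2])
for a,u in((.09,np.array([.548,.2872])),):
    R=np.array([[np.cos(a),-np.sin(a)],[np.sin(a),np.cos(a)]])
    for n,p in(('tabend',[-.005,.055]),('barend',[-.005,-.02]),('grip+',[.038,.044]),('grip-',[.038,-.044]),('hingeC',[-.005,.08])): print(n,R@p+u, )
    print('tcp in unit',R.T@(o['tcp_pos'][:2]-u))
```

```text
housing [[0.4548 0.3871]
 [0.618  0.4018]
 [0.6437 0.1845]
 [0.4727 0.1688]] 0.16381385776794724
tab end -y edge [0.5358 0.3424] width 0.02385537474211356
grip [array([0.5773, 0.3316]), array([0.586 , 0.2521])]
bar end [0.5425 0.267 ]
tabend [0.5381 0.3415]
barend [0.5448 0.2668]
grip+ [0.5819 0.3344]
grip- [0.5898 0.2468]
hingeC [0.5358 0.3664]
tcp in unit [-0.0104  0.0066]
```

All points agree with the unit at (0.548, 0.287), yaw 0.09, within 3 mm. I'll tilt the tool by 25° so its body leans to +y, away from the grip and the rising bar, and come down between lever and tab.

```bash
python3 -m creep '{"rows":[[0.2,0,0,0,-0.7,0,0],[0.6,-0.1,0,0,-1.7,0,0],[1,-0.1,0,0,-2.6,0,0],[1.1,-0.1,0.4,0,-3.1,0,0],[1.1,-0.1,1.2,0,-3.1,0,0],[1.1,-0.1,2.2,0,-3.1,0,0],[1.1,-0.1,3.2,0,-3.1,0,0],[1.1,-0.1,4,0,-3.1,0,0],[1.1,-0.1,4.5,0,-3.1,0,0],[1.1,-0.1,4.6,0,-3.1,0,0]]}' 40
cat >> h.py <<'E'
U=np.array([.548,.2872]);YA=.09;RU=np.array([[np.cos(YA),-np.sin(YA)],[np.sin(YA),np.cos(YA)]])
def unit(): # TCP in unit frame, mm
    p=r.get_obs()['tcp_pos']; return np.r_[RU.T@(p[:2]-U),p[2]]*1e3
def rel(dx,dy,dz): # unit-frame shift in mm -> tool units
    return tool(np.r_[RU@np.array([dx,dy]),dz]*1e-3)
E
python3 - <<'E'
from h import *
np.set_printoptions(precision=3,suppress=True)
p=unit();print(p);print(Rn.from_rotvec(r.get_obs()['orientation']).as_matrix())
for y,z in((85.5,137),(103,136),(116,119)): print(rel(0,y-p[1],z-p[2]))
save('wrist','w4');save('scene','s4');save('side','d4')
m=np.zeros((420,800,3),np.uint8);m[:,:560]=cv2.imread('pics/w4.png');m[:240,560:]=crop(cv2.imread('pics/d4.png'),235,145,60,60,4);m[240:,560:]=crop(cv2.imread('pics/s4.png'),325,215,60,45,4)
cv2.imwrite('pics/c6.png',m)
E
```

```text
clock: 10.2
tcp_pos: [0.5328, 0.3195, 0.1374]
orientation: [1.892, 2.055, -0.417]
contact_force: [0.4, -0.2, 0.5]
grip_width: -0.0001
gripper_force: 0.0
[-12.281  33.577 137.382]
[[-0.075  0.997  0.034]
 [ 0.904  0.083 -0.419]
 [-0.42  -0.001 -0.908]]
[ 1.891 -0.015 -0.858]
[ 2.543 -0.02  -1.116]
[ 3.301 -0.023 -0.717]
```

View pics/c6.png

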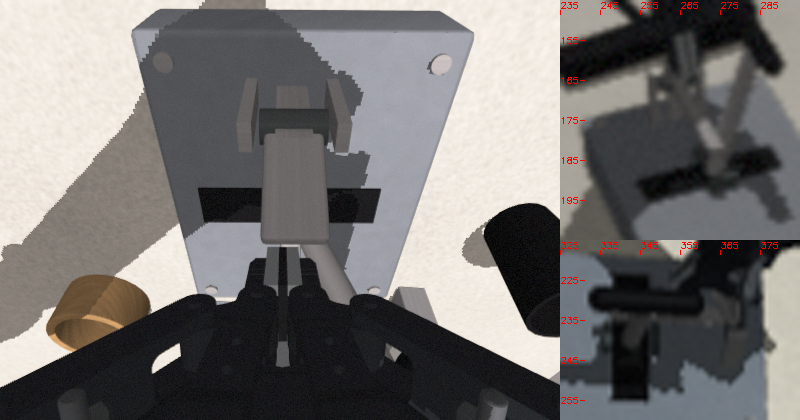

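Wrist view: the tab's free end is at (295,242), with the closed fingertips just on its lever side at (283,250) and no contact force. Pushing the tab along its arc.

```bash
python3 -m creep '{"rows":[[0.3,0,-0.14,0,0,0,0],[0.6,0,-0.27,0,0,0,0],[0.9,0,-0.41,0,0,0,0],[1.2,0,-0.54,0,0,0,0],[1.5,0,-0.68,0,0,0,0],[1.9,0,-0.86,0,0,0,0],[2.2,0,-1,0,0,0,0],[2.5,0,-1.1,0,0,0,0]]}' 40
python3 - <<'E'
from h import *
p=unit();print(p);print(rel(0,117-p[1],118-p[2]))
E
```

```text
clock: 11.35
tcp_pos: [0.5269, 0.3889, 0.1366]
orientation: [1.89, 2.057, -0.416]
contact_force: [-0.1, -1.6, 0.8]
grip_width: 0.0
gripper_force: 0.7
[-11.90373008 103.18761093 136.63927   ]
[ 0.81427613 -0.00309915  0.44505274]
```

```bash
python3 -m creep '{"rows":[[0.2,0,0.1,0,0,0,0],[0.4,0,0.2,0,0,0,0],[0.6,0,0.33,0,0,0,0],[0.8,0,0.45,0,0,0,0],[0.8,0,0.45,0,0,0,0]]}' 40
python3 - <<'E'
from h import *
print(unit())
save('wrist','w5');save('scene','s5');save('side','d5')
m=np.zeros((420,800,3),np.uint8);m[:,:560]=cv2.imread('pics/w5.png');m[:240,560:]=crop(cv2.imread('pics/d5.png'),245,130,60,60,4);m[240:,560:]=crop(cv2.imread('pics/s5.png'),325,215,60,45,4)
cv2.imwrite('pics/c7.png',m)
E
```

```text
clock: 11.98
tcp_pos: [0.5262, 0.401, 0.1185]
orientation: [1.891, 2.055, -0.417]
contact_force: [-0.2, -1.7, 5.3]
grip_width: -0.0002
gripper_force: 2.8
[-11.45991401 115.33375621 118.54973278]
```

View pics/c7.png

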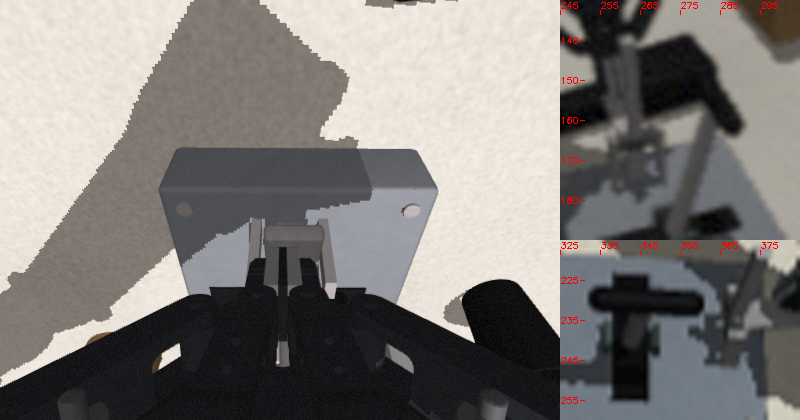

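Side view shows the catch bar standing upright and the tab over; contact went to 5 N, so it is at or near its stop. Retreating along the tool and straightening.

```bash
python3 -m creep '{"rows":[[0,0,-0.4,0,0,0,0],[0,0,-1.4,0,0,0,0],[0,0,-2.8,0,0,0,0],[0,0,-4.2,0,0,0,30],[0,0,-5.3,0,0,0,50],[0,0,-5.8,0,0.8,0,50],[0,0,-6,0,1.8,0,50],[0,0,-6,0,2.8,0,50],[0,0,-6,0,3.1,0,50]]}' 40
python3 - <<'E'
from h import *
np.set_printoptions(precision=3,suppress=True)
p=unit();print(p,r.get_obs()['joints']);print(Rn.from_rotvec(r.get_obs()['orientation']).as_matrix())
print(rel(38-p[0],-27-p[1],255-p[2]))
s=cam('scene0');d=cam('side0')
A=save('scene','s6');B=save('side','d6')
w=RU@np.array([-.005,.08])+U
for th in(1.4,1.5,1.6):
    q=RU@np.array([-.005,.08-.1*np.cos(th)])+U; print(th,'bar end proj side',proj(d,[*q,.09+.1*np.sin(th)]),'scene',proj(s,[*q,.09+.1*np.sin(th)]))
print('hinge',proj(d,[*w,.09]),proj(s,[*w,.09]))
cv2.imwrite('pics/c8.png',np.hstack([crop(B,245,125,66,60,6),crop(A,325,200,66,60,6)]))
E
```

```text
clock: 13.25
tcp_pos: [0.5219, 0.4626, 0.2556]
orientation: [-2.13, -2.309, -0.004]
contact_force: [0.4, -0.4, -0.5]
grip_width: 0.0498
gripper_force: 0.0
[-10.238 177.058 255.629] [-0.844  0.501  0.044  1.481 -0.024  1.158 -0.715]
[[-0.081  0.997  0.001]
 [ 0.997  0.081  0.002]
 [ 0.002  0.001 -1.   ]]
[-8.144  2.004  0.013]
1.4 bar end proj side [264.824 143.57 ] scene [367.678 217.914]
1.5 bar end proj side [263.743 141.555] scene [371.003 217.843]
1.6 bar end proj side [262.675 139.793] scene [374.309 217.947]
hinge [264.243 164.249] [368.851 234.527]
```

View pics/c8.png

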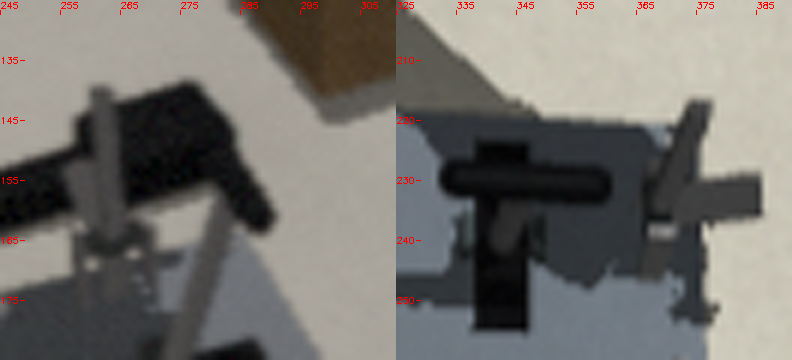

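Scene view shows the bar end at (375,217), which matches a catch angle near 1.6, so the catch is fully up. Moving over the lever grip, 27 mm to the side of the stem away from the catch.

```bash
python3 -m creep '{"rows":[[-0.5,0.1,0,0,0,0,50],[-1.5,0.4,0,0,0,0,50],[-3,0.8,0,0,0,0,50],[-4.5,1.1,0,0,0,0,50],[-5.9,1.5,0,0,0,0,50],[-7,1.8,0,0,0,0,50],[-7.8,2,0,0,0,0,50],[-8.1,2,0,0,0,0,50],[-8.1,2,0,0,0,0,50]]}' 60
python3 - <<'E'
from h import *
np.set_printoptions(precision=4,suppress=True)
s=cam('scene0');d=cam('side0')
e=tri(s,(333,229.5),d,(287.5,161));print('grip -y end',e,'unit',RU.T@(e[:2]-U))
save('wrist','w7');W=cam('w7')
for y in(-44,44):
    q=RU@np.array([.038,y*1e-3])+U;print('expected wrist',proj(W,[*q,.179]))
p=unit();print(p);print(rel(38-p[0],-27-p[1],168-p[2]))
E
```

```text
clock: 14.48
tcp_pos: [0.5873, 0.2668, 0.2543]
orientation: [-2.126, -2.312, 0.0]
contact_force: [-0.8, 0.5, 0.2]
grip_width: 0.05
gripper_force: 0.0
grip -y end [0.5854 0.2502 0.1796] unit [ 0.034  -0.0402]
expected wrist [282.8958 249.9077]
expected wrist [281.8572 109.7922]
[ 37.1002 -22.897  254.2982]
[-0.166   0.0379  3.4518]
```

View pics/w7.png

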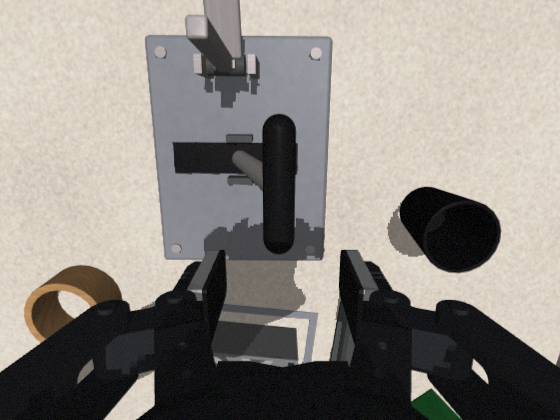

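Wrist view: the grip runs from (279,115) to (279,252), between the open jaws' columns, within 2 mm of expectation. Descending and closing.

```bash
python3 -m creep '{"rows":[[-0.1,0,0.4,0,0,0,50],[-0.2,0,1.2,0,0,0,50],[-0.25,0,2.1,0,0,0,50],[-0.25,0,2.9,0,0,0,50],[-0.25,0,3.3,0,0,0,50],[-0.25,0,3.45,0,0,0,50],[-0.25,0,3.45,0,0,0,50]]}' 60
python3 -m creep '{"rows":[[0,0,0,0,0,0,12],[0,0,0,0,0,0,12],[0,0,0,0,0,0,12],[0,0,0,0,0,0,12],[0,0,0,0,0,0,12],[0,0,0,0,0,0,12],[0,0,0,0,0,0,12]]}' 60
python3 - <<'E'
from h import *
p=unit();print(p)
import math
for a in(0,.15,.3,.45,.6,.75,.8):
    print(a,rel(130*(math.sin(.3-a)-math.sin(.3)),0,130*(math.cos(.3-a)-math.cos(.3))).round(2))
E
```

```text
clock: 15.4
tcp_pos: [0.5881, 0.2608, 0.1684]
orientation: [2.126, 2.313, 0.001]
contact_force: [-0.3, -0.1, 0.6]
grip_width: 0.05
gripper_force: 0.0
clock: 16.27
tcp_pos: [0.5855, 0.2605, 0.1688]
orientation: [-2.124, -2.311, 0.006]
contact_force: [-9.3, -1.9, 8.6]
grip_width: 0.018
gripper_force: 58.4
[ 34.9350765  -29.98218911 168.83818273]
0 [0. 0. 0.]
0.15 [-0.   -0.76 -0.17]
0.3 [-0.01 -1.54 -0.22]
0.45 [-0.01 -2.31 -0.16]
0.6 [-0.02 -3.07  0.01]
0.75 [-0.02 -3.8   0.3 ]
0.8 [-0.02 -4.03  0.42]
```

The grip is held with the opening at 18 mm. Pulling along the arc.

```bash
python3 -m creep '{"rows":[[0,-0.3,-0.07,0,0,0,12],[0,-0.76,-0.17,0,0,0,12],[0,-1.2,-0.21,0,0,0,12],[0,-1.6,-0.22,0,0,0,12],[0,-2,-0.2,0,0,0,12],[0,-2.4,-0.15,0,0,0,12],[0,-2.8,-0.06,0,0,0,12],[0,-3.2,0.05,0,0,0,12],[0,-3.6,0.2,0,0,0,12],[0,-3.8,0.29,0,0,0,12]]}' 60
python3 - <<'E'
from h import *
print(unit())
E
```

```text
clock: 17.52
tcp_pos: [0.4977, 0.2539, 0.1647]
orientation: [2.125, 2.308, 0.017]
contact_force: [5.3, -1.6, 14.7]
grip_width: 0.0181
gripper_force: 65.4
[-53.13989306 -28.68548633 164.65987731]
```

```bash
python3 -m creep '{"rows":[[0,-0.1,0.02,0,0,0,12],[0,-0.2,0.05,0,0,0,12],[0,-0.28,0.08,0,0,0,12],[0,-0.28,0.08,0,0,0,12]]}' 60
python3 - <<'E'
from h import *
print(unit(),r.get_obs()['contact_force'])
E
```

```text
clock: 18.02
tcp_pos: [0.4917, 0.2534, 0.1625]
orientation: [2.124, 2.307, 0.019]
contact_force: [7.2, 0.5, 8.7]
grip_width: 0.0181
gripper_force: 64.0
[-59.11006955 -28.62049259 162.5385798 ] [7.15653754 0.52214881 8.73535444]
```

```bash
python3 -m creep '{"rows":[[0,-0.06,0.02,0,0,0,12],[0,-0.12,0.04,0,0,0,12],[0,-0.12,0.04,0,0,0,12],[0,-0.12,0.04,0,0,0,12]]}' 60
python3 - <<'E'
from h import *
print(unit(),r.get_obs()['contact_force'])
E
```

```text
clock: 18.52
tcp_pos: [0.4906, 0.2533, 0.162]
orientation: [2.124, 2.306, 0.024]
contact_force: [11.9, 0.0, 6.5]
grip_width: 0.0178
gripper_force: 63.8
[-60.2356338  -28.59808844 162.00708586] [1.19089524e+01 4.93940552e-03 6.52892707e+00]
```

The force rises with almost no further motion, so the stop is reached. A touch more to hold it firmly, then a check.

```bash
python3 -m creep '{"rows":[[0,-0.06,0,0,0,0,12],[0,-0.12,0,0,0,0,12],[0,-0.12,0,0,0,0,12],[0,-0.12,0,0,0,0,12]]}' 60
python3 - <<'E'
from h import *
print(unit(),r.get_obs()['contact_force'])
B=save('side','d8');A=save('scene','s8')
cv2.imwrite('pics/c9.png',np.vstack([crop(B,235,130,130,75,6)[:,:780],crop(A,225,200,156,70,5)][:1]+[crop(A,225,205,156,28*2-26,5)[:, :780]]))
s=cam('s8')
q=RU@np.array([-.059,.044])+U; print('grip +y end proj scene',proj(s,[*q,.172]),'side',proj(cam('d8'),[*q,.172]))
E
```

```text
clock: 19.02
tcp_pos: [0.4899, 0.2533, 0.1622]
orientation: [2.123, 2.303, 0.03]
contact_force: [20.5, 3.3, 0.9]
grip_width: 0.0184
gripper_force: 62.7
[-60.91640745 -28.54424539 162.19135421] [20.52559388  3.30186696  0.93844931]
grip +y end proj scene [360.22077181 205.94854406] side [251.19963135 155.07771981]
```

View pics/s8.png

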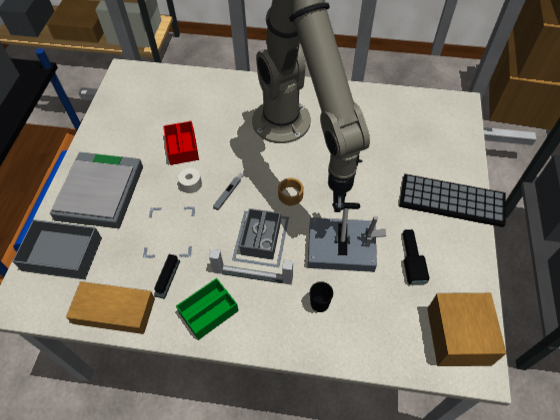

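The scene view shows the shutter sunk to the bench at (250,268), the bin with both rings inside the outline at (262,235), the catch up at (375,232) and the gripper holding the pulled lever at (345,205). The bystanders are where they were. Handing in.

```bash
python3 -c "
from bench import r
print(r.hand_in())"
```

```text
the job is handed in; nothing more can be done
None
```

The job is handed in at about 19 s on the robot clock: the bin is inside the port outline with both rings in it, the catch was flipped up before the lever was pulled, and the gripper is still holding the lever at its stop with the shutter down.

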